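Build the canelé sampler under the glass dome

ROBOT

A 6-joint arm with a two-finger parallel gripper is mounted at the origin on the work surface. World frame = base frame: x ahead of the robot, y to its left, z up, the work surface at z = 0. Lengths are in m, angles in rad, forces in N, time in s.
With the tool pointing down it reaches from about 0.4 to 0.825 m from the base axis. Payload 7 kg.
Tool frame: the origin (TCP) lies at the very end of the fingers, on their centre line; the grasp point (between the pads) lies 19 mm behind it; z points along the fingers, y is the line along which they close (so a half turn about z gives the same grasp; the last joint's range is limited). The gripper opens to 88 mm and grips with 3 to 60 N. Pads are 19 mm wide; open, the fingers measure 130 mm over their backs; the gripper's body (78 mm by 193 mm) begins 47 mm behind the grasp point.
Start: joints at [1.409, 0.359, 0.012, 0, -1.224, -0.288], TCP at [0.293, 0.608, 0.227] pointing down, gripper open.
Joint ranges: [-3.07, 3.07], [-1.43, 2.12], [-1.02, 1.25], [-3.03, 1.67], [-3.05, -0], [-3.03, 3.03]. Speed limits (rad/s): [2.39, 2.39, 3.01, 3.14, 3.14, 3.14].

INTERFACE

Orientations are given as [roll, pitch, yaw] about the fixed x, y, z axes, in that order (R = Rz(yaw) Ry(pitch) Rx(roll)).
In Python, from station import arm, grab_frame gives the robot as it stands.
- The arm moves only by the tool jog_arm, never from a script. Its argument "deltas" is a list that holds one entry, the list of rows, each a list of 4 numbers: the shift along the tool's x, y, z in units of 60 mm (1.0 is 60 mm), then the turn about the tool's z in units of 5 degrees (1.0 is 5 degrees). A call has 1 to 8 rows; each row is the pose to reach, as a shift and turn from the pose commanded when the call began, along the tool's axes at that moment; what a row does not reach only later rows make up. A row lasts 1/8 s, in which the tool goes at most 62.5 mm and 10.7 degrees, less where a joint would pass 70% of its speed; a pose out of reach is approached as far as the arm can. A call with a gripper value outside its range is refused whole. "grip" is the finger opening in mm, from 0 to 87.6, set as the call begins (left out, the last holds). The fingers move at their own pace and stop on an object; "squeeze" is the grip in N (left out, the last holds). Time passes only in rows, so rows that repeat a pose let the fingers close. It gives the time, the measured TCP pose, the force, the opening and the grip force at its end, in the units of the state.
- arm.get_state(): the state, without advancing time (a new reading comes with each control period).
- grab_frame(name): name is "scene" or "top" or "wrist"; returns a dict with "img" (384x512x3 uint8, red, green, blue), "vfov" (degrees; the focal length in pixels is half the picture's height over the tangent of half this angle, whatever the lens; pixels are square), "cx", "cy" (the principal point, pixels), "xyz" and "rotation" of the camera in the world. Camera axes: x right, y down, z forward; pixel columns grow to the right and rows downward; lengths in m; the calibration is good to about 2 mm. The wrist camera is an equidistant fisheye: a pixel r from the principal point sees the ray r / f radians off the axis. A picture is of the moment at which its call begins. There is no depth.
- arm.job_done(): hands the job in; it is judged then, once.
The state is a dict: "t": time; "q": joint angles; "qd": joint speeds; "joint_efforts": joint torques, N m; "eef_pos": TCP position; "ee_rot": TCP orientation; "force": force on the tool from outside, world axes, zero at the start; "moment": the same for the moment, N m; "width": finger opening in m; "gripper_force": force on a finger pad.
Only numpy, scipy, OpenCV 4.12 (cv2) and the standard library are available. Lean on these libraries where they do the work, as an engineer would, in place of code of your own. Each camera call takes 0.05 s, during which the arm holds its last target. There are 200 camera calls.

TASK

On the middle of the round wooden board, stand the chocolate, orange and pistachio canelés upright and close together in a triangle (no more than a finger's width apart), and stand the vanilla canelé upright on top, resting on all three. Then cover the pile with the glass dome, lowered and not dropped, so that it sits centrally on the board with its whole rim on the wood. Leave the raspberry and cassis canelés standing where they are on the tray.

Things in the scene. Friction and masses are not known exactly. Their poses are not given: they have to be found in the camera images.
- chocolate: Chocolate canelé (bottom layer): nearly black crust and glaze. All six canelés are firm fluted round cakes of one shape: 45 mm high, 50 mm diameter at the foot, tapering to 42 mm at the flat crown, about 65 g, upright on the tray, with a 30 mm disc of glaze on the crown whose colour tells the flavour. Origin at the centre of the underside, z up; yaw means nothing.
- orange: Orange canelé, to go in the bottom layer: brown crust, bright orange glaze on the crown. Shape, size and origin as the chocolate one.
- pistachio: Pistachio canelé, to go in the bottom layer: brown crust, green glaze on the crown. Shape, size and origin as the chocolate one.
- vanilla: Vanilla canelé, to go on top: brown crust, white glaze on the crown. Shape, size and origin as the chocolate one.
- raspberry: Raspberry canelé, to be left on the tray: brown crust, pink glaze on the crown. Shape, size and origin as the chocolate one.
- cassis: Cassis canelé, to be left on the tray: brown crust, violet glaze on the crown. Shape, size and origin as the chocolate one.
- tray: White porcelain slab, fixed, in front of the robot: 160 mm along its x, 256 mm along its y, 10 mm high, flat, no rim. The six canelés stand on it in two rows (75 mm apart along its x) of three (84 mm apart along its y), any flavour in any place. Origin at the centre of the underside; x roughly away from the robot (give or take its yaw), z up.
- board: Round pale wooden board, fixed, 200 mm diameter, 18 mm high, flat top, to the robot's left or right. Origin at the centre of the underside, z up; its yaw means nothing.
- dome: Clear glass dome (cloche), loose, 0.45 kg, standing mouth down on the counter, on the other side from the board. Outside diameter 164 mm, inside 156 mm; glass 110 mm high, headroom 105 mm. On top a pale wooden knob, 30 mm diameter, upright sides, from 118 to 148 mm above the rim, on a thin steel neck. Origin at the centre of the rim plane, z up through the knob.
Mind the look-alikes: they are no part of the job. What is shaped like the vanilla but blue is not meant. Leave any yellow look-alike of the dome alone.

How it is judged:
By the outcome, as a careful person would: the job done as asked, in the order asked, and still so for the second after the job is handed in, with the robot touching nothing.
It also fails if it takes over 123 s, if anything falls off the work surface, if the arm or the gripper's body presses on something with over 40 N, if the wrist force passes 120 N, or if a joint passes its speed limit or range.

## Working session

There is one attempt and no reset: what is moved stays moved. The work goes in short steps, Python scripts to look and compute and a tool call to move; the robot and the scene stay as the last step left them, time stands still between calls to the robot, and variables do not carry over. Pictures are saved under pics/ and viewed, at most 14 in all, crops included, and the job is handed in when it is done.

Besides the shell and the picture viewer there is one more tool, called after ">>>" as name(argument=value, ...) on one line, values as JSON. jog_arm: Moves the arm, as the interface text tells. Its arguments: {"type":"object","properties":{"deltas":{"type":"array"},"grip":{"type":"number"},"squeeze":{"type":"number"}},"required":["deltas"]}

```bash
ls; mkdir -p pics; python3 - <<'E'
from station import arm, grab_frame
import cv2
s=arm.get_state();print(s)
for n in("scene","top"):
    f=grab_frame(n);print(n,f["vfov"],f["cx"],f["cy"],f["xyz"],f["rotation"])
    cv2.imwrite(f"pics/{n}0.png",f["img"][:,:,::-1])
E
```

```text
pics
{'t': 0.0, 'q': array([ 1.40908729e+00,  3.59397914e-01,  1.10719754e-02, -3.33463138e-04,
       -1.22406898e+00, -2.88122164e-01]), 'qd': array([ 0.00141211,  0.00026457, -0.00071635,  0.0005364 ,  0.00084247,
       -0.0018398 ]), 'joint_efforts': array([-3.52921438e-05, -5.82721317e+01,  2.93046409e+01,  6.99689627e+00,
        6.71296104e-03, -1.71416482e-04]), 'eef_pos': array([0.29330621, 0.60742257, 0.22562425]), 'ee_rot': array([ 3.13997087e+00, -1.53732664e-04, -4.49944640e-01]), 'force': array([-0.05363843, -0.02607777,  0.35312176]), 'moment': array([ 0.01319031, -0.06729124,  0.02448806]), 'gripper_force': 0.0, 'width': 0.0876889990266779}
scene 48.55453864484802 252.6189681410216 198.05718203738647 [1.41690321 0.19892352 0.86814434] [-2.33028569e+00 -2.28749054e-03  1.70418648e+00]
top 45.54107332336102 254.0155024960148 191.61984219597736 [0.41024505 0.0901221  1.36699744] [-3.02958063  0.00577301 -1.54584901]
```

View pics/top0.png

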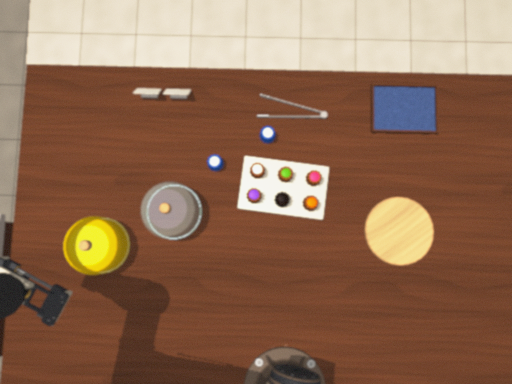

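View pics/scene0.png

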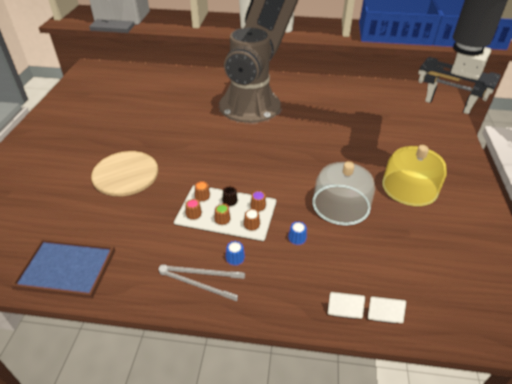

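The top view shows the glass dome at (172,211) with its knob at (164,208), the yellow decoy at (97,245) and the board at (399,231). On the tray are vanilla (258,170), pistachio (286,174), raspberry (315,177), cassis (254,195), chocolate (282,199) and orange (311,203). The blue decoys are at (215,162) and (268,134). The scene view agrees.

```bash
cat > h.py <<'E'
import numpy as np, cv2
from scipy.spatial.transform import Rotation as R
from station import arm, grab_frame
def ray(f,u,v,fish=False):
    fl=f["img"].shape[0]/2/np.tan(np.radians(f["vfov"])/2)
    a=np.array([u-f["cx"],v-f["cy"]])/fl
    if fish:
        r=np.linalg.norm(a)+1e-12; d=np.r_[a/r*np.sin(r),np.cos(r)]
    else: d=np.r_[a,1]
    return rot(f)@d
def rot(f):
    r=np.array(f["rotation"]); return r if r.ndim==2 else R.from_euler("xyz",r).as_matrix()
def atz(f,u,v,z,fish=False):
    d=ray(f,u,v,fish); c=np.array(f["xyz"]); return c+d*(z-c[2])/d[2]
def proj(f,p,fish=False):
    fl=f["img"].shape[0]/2/np.tan(np.radians(f["vfov"])/2)
    x,y,z=rot(f).T@(np.array(p)-f["xyz"]); r=np.hypot(x,y)
    k=np.arctan2(r,z)/(r+1e-12) if fish else 1/z
    return np.array([f["cx"]+fl*x*k,f["cy"]+fl*y*k])
def blob(img,seed,tol=40,win=14):
    """centroid of the connected component of colour like the seed's"""
    u,v=seed; m=(np.abs(img.astype(int)-img[v,u].astype(int)).max(2)<tol).astype(np.uint8)
    n,l,st,c=cv2.connectedComponentsWithStats(m); k=l[v,u]; return c[k],st[k,4]
def delta(p,yaw):
    "tool-axis shift (units 60mm) and turn (units 5deg) from the measured pose to p,yaw (deg, mod 180)"
    s=arm.get_state(); M=R.from_euler("xyz",s["ee_rot"]).as_matrix()
    d=M.T@(np.array(p)-s["eef_pos"])/.06
    dy=(yaw-np.degrees(s["ee_rot"][2])+90)%180-90
    return np.round(np.r_[d,-dy/5],3)
E
python3 - <<'E'
from h import *
f=grab_frame("top"); g=grab_frame("scene")
top=dict(vanilla=(258,170),pistachio=(286,174),raspberry=(315,177),cassis=(254,195),chocolate=(282,199),orange=(311,203))
for n,s in top.items():
    c,a=blob(f["img"],s,55); print(n,c.round(1),a,atz(f,*c,.055).round(4))
    
P={n:atz(f,*blob(f["img"],s,55)[0],.055) for n,s in top.items()}
c,a=blob(f["img"],(399,231),60); print("board",c,a,atz(f,*c,.018).round(4))
c,a=blob(f["img"],(164,208),40); print("knob",c,a,atz(f,*c,.148).round(4))
for n in P: print(n,"scene px",proj(g,P[n]).round(1))
hsv=cv2.cvtColor(g["img"],cv2.COLOR_RGB2HSV)
c,a=blob(g["img"],(348,169),40); print("knob scene",c,a,proj(g,atz(f,*blob(f["img"],(164,208),40)[0],.148)))
c,a=blob(g["img"],(125,173),60); print("board scene",c,a,atz(g,*c,.018).round(4))
cv2.imwrite("pics/c1.png",cv2.resize(f["img"][140:280,60:340,::-1],None,fx=2.8,fy=2.8,interpolation=cv2.INTER_CUBIC))
E
```

```text
vanilla [256.8 168.8] 70 [0.6245 0.0949 0.055 ]
pistachio [285.3 172.3] 65 [0.616  0.0121 0.055 ]
raspberry [314.3 175.7] 89 [ 0.6081 -0.0719  0.055 ]
cassis [253.2 193.9] 71 [0.5508 0.1035 0.055 ]
chocolate [282.1 199.2] 152 [0.5374 0.02   0.055 ]
orange [311.2 201.6] 84 [ 0.5326 -0.0638  0.055 ]
board [399.04445679 230.69991664] 3599 [ 0.4567 -0.3266  0.018 ]
knob [163.74137931 207.43103448] 58 [0.4987 0.3409 0.148 ]
vanilla scene px [252.8 212.8]
pistachio scene px [222.9 207.6]
raspberry scene px [193.3 202.7]
cassis scene px [259.3 194.5]
chocolate scene px [230.7 188.6]
orange scene px [202.2 184.8]
knob scene [352.24275862 176.0937931 ] 725 [349.92709962 164.18424461]
board scene [124.27374552 172.60080645] 2232 [ 0.4696 -0.3266  0.018 ]
```

View pics/c1.png

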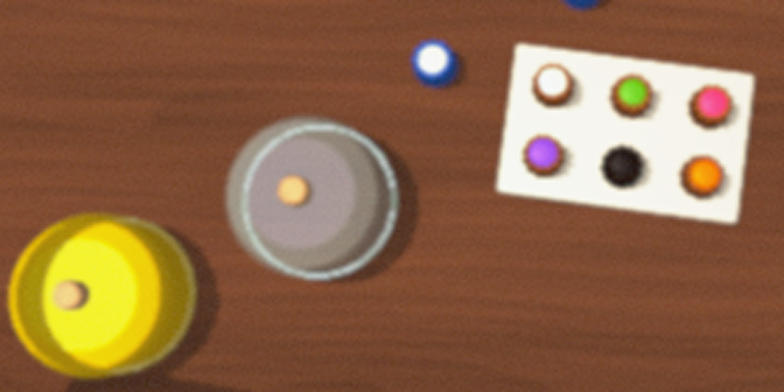

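The crop shows the dome's rim ring centred at about (320,202), i.e. top pixel (174.3,212), with the knob at (292,190). The tray is intact and has six canelés on it.

```bash
python3 - <<'E'
from h import *
from scipy.optimize import least_squares
f=grab_frame("top")
ob={"vanilla":(1,1,.6245,.0949),"pistachio":(1,0,.616,.0121),"raspberry":(1,-1,.6081,-.0719),"cassis":(-1,1,.5508,.1035),"orange":(-1,-1,.5326,-.0638),"chocolate":(-1,0,.5374,.02)}
def pos(q,i,j):
    c,s=np.cos(q[2]),np.sin(q[2]);a,b=i*.0375,j*.084
    return np.array([q[0]+c*a-s*b,q[1]+s*a+c*b])
F=lambda q:np.concatenate([pos(q,v[0],v[1])-v[2:] for k,v in ob.items() if k!="chocolate"])
r=least_squares(F,[.58,.02,.1]);print(r.x,(r.fun*1000).round(1))
for k,v in ob.items(): print(k,pos(r.x,v[0],v[1]).round(4))
print("rim",atz(f,174.3,212,0))
# board ellipses
for n,lo in(("top",None),("scene",None)):
    g=grab_frame(n);im=g["img"];hs=cv2.cvtColor(im,cv2.COLOR_RGB2HSV)
    m=((im[:,:,0]>170)&(im[:,:,1]>130)&(hs[:,:,1]>50)&(hs[:,:,1]<150)).astype(np.uint8)
    nn,l,st,c=cv2.connectedComponentsWithStats(m)
    k=1+np.argmax(st[1:,4]); print(n,st[k],c[k])
    cn=max(cv2.findContours((l==k).astype(np.uint8),cv2.RETR_EXTERNAL,cv2.CHAIN_APPROX_NONE)[0],key=len)
    w=np.array([atz(g,*p[0],.018)[:2] for p in cn]);
    print(w.min(0),w.max(0),(w.min(0)+w.max(0))/2)
# next move target: above chocolate, closing along grid diagonal
for k,y in(("chocolate",0),):
    print(delta([*pos(r.x,-1,0),.15],np.degrees(r.x[2])+90-48))
    print(np.degrees(r.x[2]), np.degrees(arm.get_state()["ee_rot"][2]))
g=grab_frame("wrist");print(g["vfov"],g["cx"],g["cy"],g["xyz"],g["rotation"])
E
```

```text
[ 0.57894076  0.01574088 -0.10430694] [ 0.5  0.5  0.2 -0.3 -0.6  0.2 -0.4 -0.3  0.3 -0.1]
vanilla [0.625  0.0954]
pistachio [0.6162 0.0118]
raspberry [ 0.6075 -0.0717]
cassis [0.5504 0.1032]
orange [ 0.5329 -0.0639]
chocolate [0.5416 0.0196]
rim [0.49655069 0.3390351  0.        ]
top [ 365  197   69   69 3717] [398.94323379 230.71939736]
[ 0.35717987 -0.42614994] [ 0.55651373 -0.22686665] [ 0.4568468  -0.32650829]
scene [   0    0   60   74 3218] [28.07924177 31.54412679]
[-0.93405004 -1.55304051] [-0.09235046 -0.85246801] [-0.51320025 -1.20275426]
[  7.987   7.028   1.275 -12.359]
-5.9763475328262485 -25.771687115791238
65.70646984690485 252.17391529177215 188.54025635092339 [0.35430612 0.57784145 0.38453771] [ 2.88318228e+00 -1.04650461e-05 -2.02142836e+00]
```

>>> jog_arm(deltas=[[[1,0.9,0,0.6],[2,1.75,0,1.2],[3,2.65,0,1.8],[4,3.5,0,2.4],[5,4.4,0,3],[6,5.3,0.4,3.6],[7,6.15,0.8,4.2],[8,7.03,1.2,4.4]]], grip=87, squeeze=15)

```text
t: 1.4
eef_pos: [0.4872, 0.1491, 0.1901]
ee_rot: [-3.14, -0.0, -0.834]
force: [0.4, 0.6, 1.1]
width: 0.087
gripper_force: 0.0
```

>>> jog_arm(deltas=[[[0,0,0,0]]])

```text
t: 1.52
eef_pos: [0.4867, 0.1469, 0.1888]
ee_rot: [3.139, 0.0, -0.839]
force: [-0.3, -0.1, -0.3]
width: 0.0868
gripper_force: 0.0
```

```bash
python3 - <<'E'
from h import *
print(arm.get_state()["eef_pos"],np.degrees(arm.get_state()["ee_rot"]))
print(delta([.5416,.0196,.018],-48))
g=grab_frame("wrist")
im=g["img"][:,:,::-1].copy()
for n,p in dict(c=(.5416,.0196),o=(.5329,-.0639),p=(.6162,.0118),v=(.625,.0954),r=(.6075,-.0717),k=(.5504,.1032)).items():
    u=proj(g,[*p,.055],True); cv2.circle(im,tuple(int(x) for x in u.round()),3,(255,255,0),-1); print(n,u.round(1))
cv2.imwrite("pics/w1.png",im)
E
```

```text
[0.48667606 0.14685504 0.18875469] [ 1.79873047e+02  1.38225971e-02 -4.80898013e+01]
[ 2.191  0.729  2.847 -0.018]
c [296.4  49.1]
o [354.7   3. ]
p [244.8  -3.4]
v [181.5  51.3]
r [305.2 -47. ]
k [232.4 104.6]
```

View pics/w1.png

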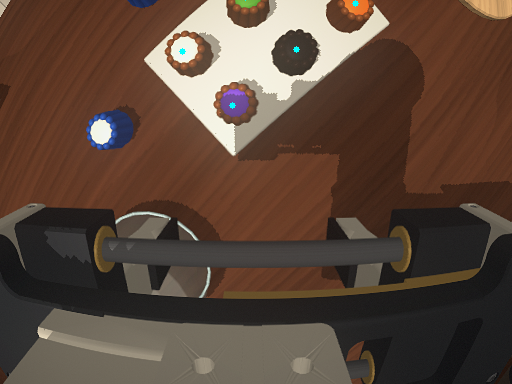

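The wrist view shows my projected dots on the glaze discs within about 3 px: cassis (233,105), chocolate (296,49) and vanilla (183,50). The estimates hold, so I'm picking up chocolate.

>>> jog_arm(deltas=[[[0.9,0.3,0.4,0],[1.75,0.6,0.8,0],[2.19,0.73,1.2,0],[2.19,0.73,1.5,0],[2.19,0.73,2.3,0],[2.19,0.73,2.85,0],[2.19,0.73,2.85,0]]])

```text
t: 2.45
eef_pos: [0.541, 0.0246, 0.017]
ee_rot: [3.137, 0.002, -0.832]
force: [-0.2, -0.2, 0.1]
width: 0.0871
gripper_force: 0.0
```

>>> jog_arm(deltas=[[[0,0,0,0],[0,0,0,0],[0,0,0,0],[0,0,0,0]]], grip=30, squeeze=15)

```text
t: 2.95
eef_pos: [0.5425, 0.024, 0.0195]
ee_rot: [-3.141, -0.0, -0.834]
force: [-0.9, -0.5, 1.5]
width: 0.0526
gripper_force: 0.5
```

```bash
python3 - <<'E'
from h import *
print(arm.get_state()["width"],arm.get_state()["eef_pos"],delta([.4303,-.3112,.026],-30), delta([.5416,.0196,.018],-48))
E
```

```text
0.052640348075970685 [0.54252908 0.02400272 0.01947115] [ 2.88   5.14  -0.112 -3.555] [0.044 0.061 0.024 0.045]
```

>>> jog_arm(deltas=[[[0.04,0.06,0,0],[0.04,0.06,0,0],[0.04,0.06,0,0]]])

```text
t: 3.32
eef_pos: [0.5418, 0.0197, 0.0192]
ee_rot: [-3.141, -0.001, -0.834]
force: [-0.2, -1.1, 4.6]
width: 0.0474
gripper_force: 15.2
```

```bash
python3 - <<'E'
from h import *
for i in range(3):
  s=arm.get_state();print(s["width"],s["gripper_force"],s["eef_pos"]);grab_frame("top")
print(delta([.4303,-.3112,.026],-30), delta([.5416,.0196,.018],-48))
E
```

```text
0.04740431935853048 15.195901962724747 [0.54179539 0.01967031 0.01919062]
0.047054120125019645 15.198291784763569 [0.54181192 0.01965699 0.01920525]
0.04725132084166768 15.199321293330286 [0.54180499 0.01967787 0.01921139]
[ 2.833  5.083 -0.114 -3.552] [-0.002  0.003  0.02   0.048]
```

>>> jog_arm(deltas=[[[0,0,-0.9,0],[0.25,0.45,-1.2,0],[0.75,1.35,-1.2,-0.6],[1.25,2.25,-1.2,-1.4],[1.75,3.15,-1.2,-2.2],[2.25,4.05,-1.2,-3],[2.75,4.9,-1.1,-3.55],[2.83,5.08,-1,-3.55]]])

```text
t: 4.47
eef_pos: [0.4279, -0.3133, 0.078]
ee_rot: [3.141, 0.001, -0.528]
force: [0.6, 0.4, -1.3]
width: 0.0469
gripper_force: 14.9
```

>>> jog_arm(deltas=[[[0,0,0,0],[0,0,0,0]]])

```text
t: 4.72
eef_pos: [0.4301, -0.3099, 0.0787]
ee_rot: [3.142, 0.0, -0.523]
force: [-0.7, -0.5, -1.2]
width: 0.0478
gripper_force: 14.9
```

```bash
python3 - <<'E'
from h import *
s=arm.get_state();print(s["width"],s["gripper_force"],s["eef_pos"])
print(delta([.4303,-.3112,.0275],-30))
g=grab_frame("wrist")
im=g["img"][:,:,::-1].copy()
for t in np.arange(0,6.28,.26):
    u=proj(g,[.4568+.1*np.cos(t),-.3265+.1*np.sin(t),.018],True); cv2.circle(im,tuple(int(x) for x in u.round()),2,(255,255,0),-1)
cv2.imwrite("pics/w2.png",im)
E
```

```text
0.047762682633280845 14.910014453635085 [ 0.43008279 -0.30993225  0.07870424]
[0.014 0.016 0.853 0.003]
```

View pics/w2.png

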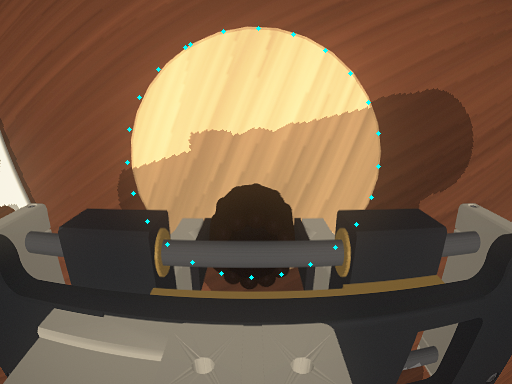

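The wrist view shows the board rim within about 2 px of my predicted dots, and the chocolate held at (252,235). I'm lowering it.

>>> jog_arm(deltas=[[[0.01,0.02,0.3,0],[0.01,0.02,0.55,0],[0.01,0.02,0.7,0],[0.01,0.02,0.78,0],[0.01,0.02,0.83,0],[0.01,0.02,0.85,0],[0.01,0.02,0.85,0]]])

```text
t: 5.65
eef_pos: [0.4298, -0.3122, 0.028]
ee_rot: [-3.142, -0.0, -0.524]
force: [0.2, 0.4, -0.6]
width: 0.0472
gripper_force: 14.9
```

>>> jog_arm(deltas=[[[0,0,0,0],[0,0,0,0],[0,0,0,0],[0,0,-0.4,0],[0,0,-1,0],[0,0,-1.7,0],[0,0,-1.7,0],[0,0,-1.7,0]]], grip=80)

```text
t: 6.65
eef_pos: [0.4294, -0.3119, 0.1296]
ee_rot: [-3.141, -0.0, -0.524]
force: [0.1, 1.1, -1.3]
width: 0.0802
gripper_force: 0.0
```

```bash
python3 - <<'E'
from h import *
s=arm.get_state();print(s["width"],s["gripper_force"],s["eef_pos"])
f=grab_frame("top")
cv2.imwrite("pics/t2.png",cv2.resize(f["img"][140:290,230:450,::-1],None,fx=3.5,fy=3.5,interpolation=cv2.INTER_CUBIC))
print(delta([.5329,-.0639,.018],-48),delta([.5329,-.0639,.13],-48))
E
```

```text
0.08022027446334995 0.0 [ 0.429416   -0.31190374  0.12956211]
[-0.568 -4.443  1.851  3.592] [-0.57  -4.443 -0.016  3.592]
```

View pics/t2.png

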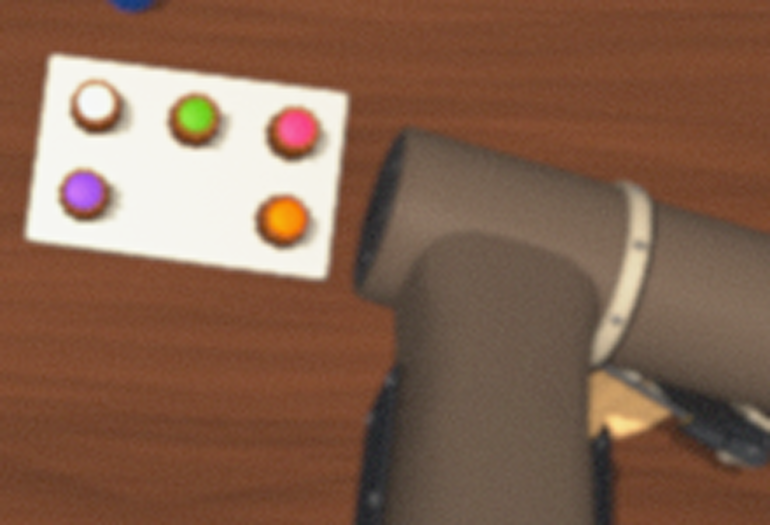

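The top view shows the other five undisturbed on the tray and the arm hiding the board. Next is orange.

>>> jog_arm(deltas=[[[-0.12,-0.9,0,0.7],[-0.24,-1.8,0,1.4],[-0.36,-2.7,0,2.1],[-0.48,-3.6,0,2.8],[-0.57,-4.44,0,3.59],[-0.57,-4.44,0,3.59],[-0.57,-4.44,0,3.59],[-0.57,-4.44,0.4,3.59]]])

```text
t: 7.7
eef_pos: [0.534, -0.065, 0.1064]
ee_rot: [-3.14, -0.001, -0.838]
force: [0.2, -0.0, -0.5]
width: 0.0795
gripper_force: 0.0
```

```bash
python3 - <<'E'
from h import *
g=grab_frame("wrist")
s=arm.get_state();print(s["width"],s["eef_pos"])
print(delta([.5329,-.0639,.018],-48))
c=np.array([*(.5329,-.0639),.055]);print(proj(g,c,True))
im=g["img"];hs=cv2.cvtColor(im,cv2.COLOR_RGB2HSV)
E
```

```text
0.07995313972437416 [ 0.53122073 -0.06535607  0.10235015]
[ 0.004 -0.041  1.406 -0.014]
[251.45080499 207.13148174]
```

>>> jog_arm(deltas=[[[0,-0.04,0.6,0],[0,-0.04,1.1,0],[0,-0.04,1.4,0],[0,-0.04,1.4,0],[0,-0.04,1.4,0]]])

```text
t: 8.38
eef_pos: [0.5354, -0.0633, 0.0225]
ee_rot: [-3.141, -0.0, -0.838]
force: [-0.8, -0.4, 0.9]
width: 0.08
gripper_force: 0.0
```

>>> jog_arm(deltas=[[[0,0,0,0],[0,0,0,0],[0,0,0,0],[0,0,0,0],[0,0,0,0],[0,0,0,0]]], grip=30)

```text
t: 9.12
eef_pos: [0.5351, -0.0627, 0.0219]
ee_rot: [3.141, 0.0, -0.837]
force: [-1.2, 0.3, 3.7]
width: 0.0467
gripper_force: 15.1
```

```bash
python3 - <<'E'
from h import *
s=arm.get_state();print(s["width"],s["gripper_force"],s["eef_pos"])
print(delta([.5329,-.0639,.018],-48),delta([.4568,-.3571,.018+s["eef_pos"][2]-.01+.0005],-90))
E
```

```text
0.04666190296700574 15.141433286316897 [ 0.53505484 -0.06274268  0.02194806]
[-0.01   0.04   0.066  0.007] [ 2.77   4.254 -0.141  8.407]
```

>>> jog_arm(deltas=[[[0,0,-0.9,0],[0.4,0.6,-1.4,1],[0.9,1.4,-1.5,2.5],[1.4,2.15,-1.5,4],[1.9,2.95,-1.5,5.5],[2.4,3.7,-1.4,7],[2.77,4.25,-1.3,8.4],[2.77,4.25,-1.2,8.4]]])

```text
t: 10.12
eef_pos: [0.456, -0.3591, 0.0929]
ee_rot: [3.141, 0.0, -1.575]
force: [-0.4, 0.2, -0.3]
width: 0.0464
gripper_force: 14.9
```

>>> jog_arm(deltas=[[[0,0,0,0],[0,0,0,0]]])

```text
t: 10.38
eef_pos: [0.4574, -0.3562, 0.0939]
ee_rot: [-3.141, -0.0, -1.569]
force: [-0.7, -0.4, -0.2]
width: 0.0468
gripper_force: 14.9
```

```bash
python3 - <<'E'
from h import *
g=grab_frame("wrist")
s=arm.get_state();print(s["width"],s["eef_pos"])
print(delta([.4568,-.3571,.0305],-90))
im=g["img"][:,:,::-1].copy()
for x,y in((.4303,-.3112),(.4568,-.3571),(.4833,-.3112)):
  for z,rr in((.018,.025),(.063,.021)):
   for t in np.arange(0,6.28,.4):
    u=proj(g,[x+rr*np.cos(t),y+rr*np.sin(t),z],True); cv2.circle(im,tuple(int(q) for q in u.round()),1,(255,255,0),-1)
cv2.imwrite("pics/w3.png",im)
E
```

```text
0.046531690528792705 [ 0.45760134 -0.35612534  0.09410153]
[0.016 0.014 1.06  0.027]
```

View pics/w3.png

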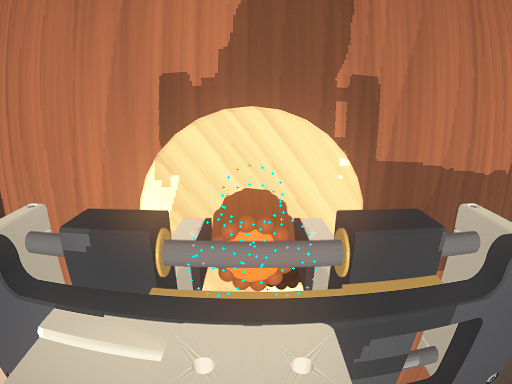

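The wrist view shows orange held at (252,240) over its place, with a sliver of chocolate behind it at (288,282), where predicted. I'm lowering it.

>>> jog_arm(deltas=[[[0.02,0.01,0.4,0],[0.02,0.01,0.7,0],[0.02,0.01,0.9,0],[0.02,0.01,0.98,0],[0.02,0.01,1.04,0],[0.02,0.01,1.06,0],[0.02,0.01,1.06,0]]])

```text
t: 11.3
eef_pos: [0.4566, -0.3582, 0.0305]
ee_rot: [-3.141, -0.0, -1.57]
force: [-0.2, -0.2, -0.3]
width: 0.0466
gripper_force: 14.9
```

>>> jog_arm(deltas=[[[0,0,0,0],[0,0,0,0],[0,0,0,0],[0,0,-0.4,0],[0,0,-1,0],[0,0,-1.8,0],[0,0,-1.8,0],[0,0,-1.8,0]]], grip=75)

```text
t: 12.3
eef_pos: [0.4562, -0.3579, 0.1381]
ee_rot: [-3.141, 0.0, -1.571]
force: [0.7, 1.0, -0.0]
width: 0.0747
gripper_force: 0.0
```

```bash
python3 - <<'E'
from h import *
print(arm.get_state()["eef_pos"],delta([.6162,.0118,.13],36),delta([.6162,.0118,.13],-48))
E
```

```text
[ 0.45616609 -0.35789503  0.13806914] [-6.161 -2.668  0.137 10.802] [-6.161 -2.668  0.137 -8.398]
```

>>> jog_arm(deltas=[[[-0.9,-0.4,0,-1.2],[-1.8,-0.8,0,-2.4],[-2.7,-1.2,0,-3.6],[-3.6,-1.6,0,-4.8],[-4.5,-1.95,0,-6],[-5.4,-2.35,0.1,-7.2],[-6.16,-2.67,0.14,-8.4],[-6.16,-2.67,0.14,-8.4]]])

```text
t: 13.3
eef_pos: [0.6166, 0.0145, 0.1274]
ee_rot: [3.139, 0.001, -0.833]
force: [0.0, 0.0, -0.2]
width: 0.0752
gripper_force: 0.0
```

>>> jog_arm(deltas=[[[0,0,0,0],[0,0,0.3,0]]])

```text
t: 13.55
eef_pos: [0.6167, 0.0107, 0.1123]
ee_rot: [-3.14, -0.001, -0.839]
force: [0.5, -0.7, -0.6]
width: 0.0751
gripper_force: 0.0
```

```bash
python3 - <<'E'
from h import *
print(arm.get_state()["eef_pos"],delta([.6162,.0118,.018],-48))
E
```

```text
[0.61671087 0.01072092 0.11227702] [-0.02  -0.004  1.571 -0.01 ]
```

>>> jog_arm(deltas=[[[-0.02,0,0.6,0],[-0.02,0,1.2,0],[-0.02,0,1.5,0],[-0.02,0,1.54,0],[-0.02,0,1.54,0]]])

```text
t: 14.18
eef_pos: [0.6163, 0.0123, 0.0203]
ee_rot: [-3.141, -0.001, -0.837]
force: [-1.0, -0.9, 0.4]
width: 0.0751
gripper_force: 0.0
```

>>> jog_arm(deltas=[[[0,0,0,0],[0,0,0,0],[0,0,0,0],[0,0,0,0],[0,0,0,0],[0,0,0,0]]], grip=30)

```text
t: 14.92
eef_pos: [0.6157, 0.0125, 0.0198]
ee_rot: [-3.141, -0.0, -0.837]
force: [-0.7, 0.5, 6.2]
width: 0.0473
gripper_force: 15.2
```

```bash
python3 - <<'E'
from h import *
s=arm.get_state();print(s["width"],s["gripper_force"],s["eef_pos"])
print(delta([.6162,.0118,.018],-48),delta([.4833,-.3112,.018+s["eef_pos"][2]-.01+.0005],30))
E
```

```text
0.04725552792077965 15.190985271474347 [0.61571577 0.01249498 0.01981017]
[0.014 0.002 0.03  0.009] [  2.529   5.252  -0.142 -15.591]
```

>>> jog_arm(deltas=[[[0,0,-0.9,0],[0.2,0.5,-1.5,-2],[0.6,1.2,-1.6,-4],[1,2.1,-1.6,-6],[1.4,3,-1.6,-8],[1.85,3.9,-1.6,-10],[2.3,4.75,-1.6,-12],[2.53,5.25,-1.6,-14]]])

```text
t: 15.92
eef_pos: [0.482, -0.3132, 0.1151]
ee_rot: [-3.141, 0.0, 0.389]
force: [0.6, 1.0, -0.5]
width: 0.0471
gripper_force: 14.9
```

```bash
python3 - <<'E'
from h import *
s=arm.get_state();print(s["width"],s["gripper_force"],s["eef_pos"])
print(delta([.4833,-.3112,.0283],30))
E
```

```text
0.047071992785928385 14.89868959353771 [ 0.48201816 -0.31321763  0.11505772]
[ 0.033 -0.023  1.446 -1.547]
```

>>> jog_arm(deltas=[[[0,0,0,-1.55],[0,0,0.3,-1.55],[0,0,0.3,-1.55]]])

```text
t: 16.3
eef_pos: [0.4821, -0.3109, 0.096]
ee_rot: [-3.139, 0.002, 0.519]
force: [0.8, 0.1, 0.1]
width: 0.0472
gripper_force: 14.9
```

```bash
python3 - <<'E'
from h import *
g=grab_frame("wrist")
s=arm.get_state();print(s["width"],s["eef_pos"])
print(delta([.4833,-.3112,.0283],30))
im=g["img"][:,:,::-1].copy()
for x,y in((.4303,-.3112),(.4568,-.3571)):
  for z,rr in((.018,.025),(.063,.021)):
   for t in np.arange(0,6.28,.4):
    u=proj(g,[x+rr*np.cos(t),y+rr*np.sin(t),z],True); cv2.circle(im,tuple(int(q) for q in u.round()),1,(255,255,0),-1)
cv2.imwrite("pics/w4.png",im)
E
```

```text
0.047180570951130436 [ 0.48277502 -0.31107189  0.09684064]
[ 0.008  0.008  1.142 -0.048]
```

View pics/w4.png

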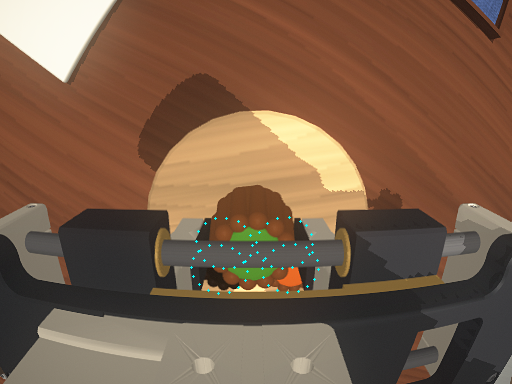

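The wrist view shows pistachio held at (252,240), with orange at (290,278) and chocolate at (218,283) behind it, both where predicted. I'm lowering it.

>>> jog_arm(deltas=[[[0.01,0.01,0.5,0],[0.01,0.01,0.8,0],[0.01,0.01,1,0],[0.01,0.01,1.08,0],[0.01,0.01,1.13,0],[0.01,0.01,1.14,0],[0.01,0.01,1.14,0]]])

```text
t: 17.23
eef_pos: [0.4844, -0.3115, 0.0294]
ee_rot: [3.141, -0.001, 0.52]
force: [-1.0, -0.5, -1.1]
width: 0.0468
gripper_force: 14.9
```

>>> jog_arm(deltas=[[[0,0,0,0],[0,0,0,0],[0,0,0,0],[0,0,-0.4,0],[0,0,-1,0],[0,0,-1.8,0],[0,0,-1.8,0],[0,0,-1.8,0]]], grip=75)

```text
t: 18.23
eef_pos: [0.4839, -0.3112, 0.1369]
ee_rot: [-3.142, -0.0, 0.519]
force: [-0.4, 0.6, -0.1]
width: 0.0747
gripper_force: 0.0
```

```bash
python3 - <<'E'
from h import *
print(arm.get_state()["eef_pos"],delta([.625,.0954,.13],-48),delta([.625,.0954,.13],36))
E
```

```text
[ 0.48386838 -0.31121155  0.13688421] [ 5.406 -4.715  0.118 15.553] [ 5.406 -4.715  0.118 -1.247]
```

>>> jog_arm(deltas=[[[0.7,-0.65,0,-0.3],[1.4,-1.25,0,-0.6],[2.1,-1.85,0,-0.9],[2.8,-2.45,0,-1.2],[3.5,-3.05,0,-1.25],[4.2,-3.65,0,-1.25],[4.9,-4.3,0,-1.25],[5.4,-4.71,0.1,-1.25]]])

```text
t: 19.23
eef_pos: [0.6249, 0.0971, 0.1295]
ee_rot: [-3.141, 0.002, 0.63]
force: [0.2, -0.4, 0.0]
width: 0.0749
gripper_force: 0.0
```

>>> jog_arm(deltas=[[[0,0,0,0],[0,0,0.2,0],[0,0,0.2,0]]])

```text
t: 19.6
eef_pos: [0.6235, 0.0935, 0.117]
ee_rot: [-3.141, 0.003, 0.628]
force: [0.4, 0.9, -0.2]
width: 0.0749
gripper_force: 0.0
```

```bash
python3 - <<'E'
from h import *
s=arm.get_state();print(s["eef_pos"],delta([.625,.0954,.018],36))
f=grab_frame("top")
im=f["img"][:,:,::-1].copy()
cv2.imwrite("pics/t3.png",cv2.resize(im[140:290,230:450],None,fx=3.5,fy=3.5,interpolation=cv2.INTER_CUBIC))
E
```

```text
[0.62349177 0.09347113 0.11699775] [ 0.045 -0.01   1.65  -0.008]
```

View pics/t3.png

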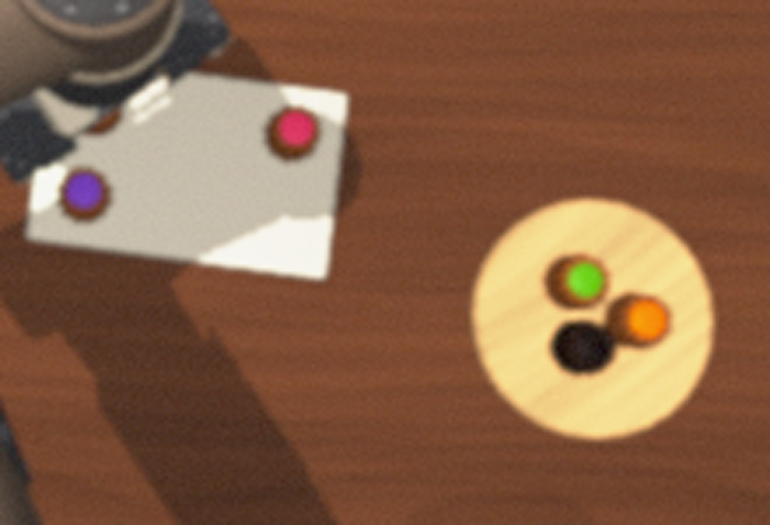

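The top view shows the triangle on the board: pistachio at crop (585,281), orange at (648,320) and chocolate at (583,348). All three are upright and close together. Now I'm picking up vanilla.

>>> jog_arm(deltas=[[[0.03,-0.01,0.6,0],[0.03,-0.01,1.2,0],[0.03,-0.01,1.55,0],[0.03,-0.01,1.6,0],[0.03,-0.01,1.6,0]]])

```text
t: 20.27
eef_pos: [0.6266, 0.096, 0.0238]
ee_rot: [3.141, -0.001, 0.628]
force: [0.5, 0.4, 0.0]
width: 0.0752
gripper_force: 0.0
```

>>> jog_arm(deltas=[[[0,0,0,0],[0,0,0,0],[0,0,0,0],[0,0,0,0],[0,0,0,0],[0,0,0,0]]], grip=30)

```text
t: 21.02
eef_pos: [0.6264, 0.0964, 0.0235]
ee_rot: [3.141, -0.001, 0.629]
force: [-0.7, -0.4, 5.9]
width: 0.0466
gripper_force: 15.2
```

```bash
python3 - <<'E'
from h import *
s=arm.get_state();print(s["width"],s["gripper_force"],s["eef_pos"])
f=grab_frame("top");im=f["img"];hs=cv2.cvtColor(im,cv2.COLOR_RGB2HSV)
P=[]
for sd in((397,220),(415,231)):
    c,a=blob(im,sd,55);P.append(atz(f,*c,.063));print(c,a,P[-1])
m=np.zeros(im.shape[:2],np.uint8);m[225:255,380:415]=(im[225:255,380:415].max(2)<55)
M=cv2.moments(m,True);c=(M["m10"]/M["m00"],M["m01"]/M["m00"]);P.append(atz(f,*c,.045));print(c,M["m00"],P[-1])
P=np.array(P)[:,:2];print([np.linalg.norm(P[i]-P[i-1]) for i in range(3)]);C=P.mean(0);print(C)
print(delta([.625,.0954,.018],36),delta([*C,.063+s["eef_pos"][2]-.01+.0005],30))
E
```

```text
0.04655491610053498 15.185553374540177 [0.62637725 0.09640201 0.02348479]
[396.71232877 219.54794521] 73 [ 0.48664352 -0.30642932  0.063     ]
[414.71559633 230.77981651] 109 [ 0.4560491  -0.35706239  0.063     ]
(396.06493506493507, 238.64285714285714) 154.0 [ 0.4328487  -0.30950926  0.045     ]
[np.float64(0.05388292311731832), np.float64(0.05915848596637182), np.float64(0.05291086055562279)]
[ 0.45851377 -0.32433366]
[-0.028 -0.     0.091  0.008] [-6.387  4.024 -0.894  1.208]
```

>>> jog_arm(deltas=[[[0,0,-0.9,0],[-0.5,0.3,-1.5,0],[-1.3,0.8,-1.7,0.3],[-2.1,1.3,-1.7,0.6],[-2.9,1.85,-1.7,0.9],[-3.7,2.35,-1.7,1.2],[-4.5,2.85,-1.7,1.2],[-5.3,3.35,-1.7,1.2]]])

```text
t: 22.08
eef_pos: [0.486, -0.2546, 0.1247]
ee_rot: [-3.141, -0.0, 0.524]
force: [1.5, -0.7, -0.9]
width: 0.0465
gripper_force: 14.9
```

```bash
python3 - <<'E'
from h import *
s=arm.get_state();print(s["width"],s["gripper_force"],s["eef_pos"])
print(delta([.459,-.3245,.077],30))
E
```

```text
0.04648438271902551 14.919392729925676 [ 0.48604069 -0.25457582  0.12473742]
[-0.973  0.784  0.795  0.007]
```

>>> jog_arm(deltas=[[[-0.5,0.4,0,0],[-0.9,0.7,0,0],[-0.98,0.78,0,0],[-0.98,0.78,0.2,0],[-0.98,0.78,0.2,0],[-0.98,0.78,0.2,0]]])

```text
t: 22.82
eef_pos: [0.4599, -0.3224, 0.1127]
ee_rot: [-3.141, 0.0, 0.525]
force: [0.6, -0.2, -0.1]
width: 0.0466
gripper_force: 14.9
```

```bash
python3 - <<'E'
from h import *
s=arm.get_state();print(s["width"],s["gripper_force"],s["eef_pos"],s["force"])
print(delta([.459,-.3245,.077],30))
E
```

```text
0.04660845795162291 14.918199326530157 [ 0.4599089  -0.32241871  0.11270083] [ 0.63381006 -0.21841169 -0.10577578]
[-0.03   0.023  0.595  0.02 ]
```

>>> jog_arm(deltas=[[[-0.02,0.02,0.25,0],[-0.02,0.02,0.4,0],[-0.02,0.02,0.5,0],[-0.02,0.02,0.55,0],[-0.02,0.02,0.58,0],[-0.02,0.02,0.59,0],[-0.02,0.02,0.59,0]]])

```text
t: 23.7
eef_pos: [0.4593, -0.3249, 0.0778]
ee_rot: [3.141, -0.0, 0.524]
force: [0.3, -0.4, -1.4]
width: 0.0464
gripper_force: 14.9
```

```bash
python3 - <<'E'
from h import *
s=arm.get_state();print(s["width"],s["gripper_force"],s["eef_pos"],s["force"])
E
```

```text
0.04644196214592923 14.918116398757775 [ 0.45930238 -0.32493371  0.07781274] [ 0.33424213 -0.35681667 -1.44931298]
```

>>> jog_arm(deltas=[[[0,0,0.02,0],[0,0,0.02,0]]])

```text
t: 23.95
eef_pos: [0.4594, -0.3249, 0.0766]
ee_rot: [3.141, -0.0, 0.524]
force: [0.7, 0.5, 0.6]
width: 0.0464
gripper_force: 14.9
```

>>> jog_arm(deltas=[[[0,0,0,0],[0,0,0,0],[0,0,0,0],[0,0,-0.4,0],[0,0,-1,0],[0,0,-1.8,0],[0,0,-2.3,0],[0,0,-2.3,0]]], grip=75)

```text
t: 24.95
eef_pos: [0.4605, -0.3254, 0.2173]
ee_rot: [3.137, -0.003, 0.524]
force: [-0.5, 0.0, -0.8]
width: 0.0751
gripper_force: 0.0
```

```bash
python3 - <<'E'
from h import *
s=arm.get_state();print(s["eef_pos"])
# knob target
for y in (30,-30,-60): print(delta([.4975,.340,.22],y))
E
```

```text
[ 0.46050994 -0.32543984  0.21729256]
[ 6.086e+00 -9.292e+00 -6.300e-02  8.000e-03]
[ 6.086 -9.292 -0.063 12.008]
[  6.086  -9.292  -0.063 -17.992]
```

>>> jog_arm(deltas=[[[0.5,-0.8,0,0],[1.05,-1.6,0,0],[1.6,-2.4,0,0],[2.1,-3.2,0,0],[2.65,-4.05,0,0],[3.2,-4.85,0,0],[3.7,-5.65,0,0],[4.2,-6.45,0,0]]])

```text
t: 25.95
eef_pos: [0.483, 0.1381, 0.2137]
ee_rot: [-3.142, 0.001, 0.524]
force: [1.2, 0.1, 1.0]
width: 0.0749
gripper_force: 0.0
```

>>> jog_arm(deltas=[[[0.5,-0.7,0,0],[1,-1.5,0,0],[1.5,-2.2,0,0],[1.5,-2.2,0,0]]])

```text
t: 26.45
eef_pos: [0.4952, 0.2984, 0.2125]
ee_rot: [3.141, 0.002, 0.527]
force: [1.1, 0.6, -0.7]
width: 0.075
gripper_force: 0.0
```

```bash
python3 - <<'E'
from h import *
s=arm.get_state();print(s["eef_pos"])
print(delta([.4975,.340,.18],30))
g=grab_frame("wrist")
im=g["img"][:,:,::-1].copy()
for x,y,z,rr in((.4975,.340,.148,.015),(.4975,.340,0,.082)):
   for t in np.arange(0,6.28,.4):
    u=proj(g,[x+rr*np.cos(t),y+rr*np.sin(t),z],True); cv2.circle(im,tuple(int(q) for q in u.round()),1,(255,255,0),-1)
t=grab_frame("top")["img"][:,:,::-1]
o=np.vstack([im,np.zeros((200,512,3),np.uint8)]);o[384:584,:256]=cv2.resize(t[180:280,335:463],(256,200),interpolation=cv2.INTER_CUBIC)
sc=grab_frame("scene")["img"][:,:,::-1];o[384:584,256:]=cv2.resize(sc[110:210,60:188],(256,200),interpolation=cv2.INTER_CUBIC)
cv2.imwrite("pics/w5.png",o)
E
```

```text
[0.49515582 0.29841138 0.21252444]
[ 0.384 -0.58   0.541  0.039]
```

View pics/w5.png

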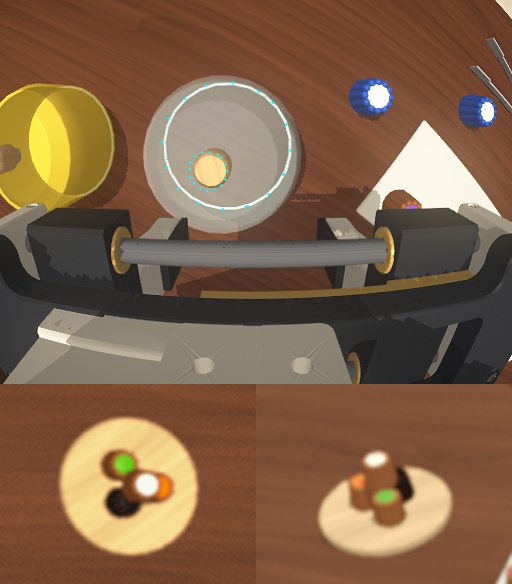

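The wrist view shows the dome rim on my dots and the knob top at (212,169), 4 px from the predicted (208,171). In the insets vanilla stands on the pile: white at (147,485) from above, and upright in the scene view.

```bash
python3 - <<'E'
from h import *
f=grab_frame("top");c,a=blob(f["img"],(408,230),50);print(c,a,atz(f,*c,.108))
for sd in((397,219),):
    c,a=blob(f["img"],sd,55);print(c,a,atz(f,*c,.063))
g=grab_frame("wrist");c,a=blob(g["img"],(212,169),45);k=atz(g,*c,.148,True);print(c,a,k)
r=f["img"];c,a=blob(r,(164,208),40);print(c,a,atz(f,*c,.148))
print(delta([.4975,.340,.18],30))
E
```

```text
[408.12345679 229.72839506] 81 [ 0.45689382 -0.32365812  0.108     ]
[396.54285714 219.34285714] 70 [ 0.48721499 -0.30595404  0.063     ]
[205.78145695 167.59205298] 755 [0.49897369 0.33871963 0.148     ]
[261.66519996 235.21919121] 125224 [0.43126935 0.07738375 0.148     ]
[ 0.409 -0.639  0.569 -0.005]
```

>>> jog_arm(deltas=[[[0.3,-0.5,0,0],[0.41,-0.64,0.2,0],[0.41,-0.64,0.5,0],[0.41,-0.64,0.5,0],[0.41,-0.64,0.5,0]]], grip=60)

```text
t: 27.32
eef_pos: [0.4979, 0.3407, 0.1849]
ee_rot: [3.141, -0.0, 0.524]
force: [-0.3, -0.3, 0.4]
width: 0.0597
gripper_force: 0.0
```

```bash
python3 - <<'E'
from h import *
print(arm.get_state()["eef_pos"],delta([.498,.340,.1195],30))
E
```

```text
[0.49794783 0.34067204 0.18491234] [-0.005  0.01   1.09   0.   ]
```

>>> jog_arm(deltas=[[[0,0.01,0.4,0],[0,0.01,0.8,0],[0,0.01,1,0],[0,0.01,1.08,0],[0,0.01,1.08,0]]])

```text
t: 27.95
eef_pos: [0.4982, 0.3408, 0.1201]
ee_rot: [-3.142, -0.001, 0.524]
force: [1.3, -0.2, -0.0]
width: 0.0601
gripper_force: 0.0
```

>>> jog_arm(deltas=[[[0,0,0,0],[0,0,0,0],[0,0,0,0],[0,0,0,0],[0,0,0,0],[0,0,0,0],[0,0,0,0]]], grip=15, squeeze=35)

```text
t: 28.82
eef_pos: [0.4983, 0.3404, 0.1199]
ee_rot: [3.141, -0.0, 0.524]
force: [2.3, -4.0, 3.7]
width: 0.0289
gripper_force: 35.0
```

```bash
python3 - <<'E'
from h import *
s=arm.get_state();print(s["eef_pos"],s["width"],s["gripper_force"],s["force"])
print(delta([.4568,-.3265,.30],30))
E
```

```text
[0.49828203 0.34038188 0.11994147] 0.028897815315818844 35.00070837966632 [ 2.28199897 -4.02427741  3.66665667]
[-6.160e+00  9.278e+00 -2.998e+00  6.000e-03]
```

>>> jog_arm(deltas=[[[0,0,-0.2,0],[0,0,-0.6,0],[0,0,-1.1,0],[0,0,-1.7,0],[0,0,-2.3,0],[0,0,-2.6,0],[0,0,-2.6,0]]])

```text
t: 29.7
eef_pos: [0.4978, 0.3415, 0.2767]
ee_rot: [-3.14, -0.002, 0.524]
force: [0.2, 0.3, -5.8]
width: 0.0292
gripper_force: 35.0
```

```bash
python3 - <<'E'
from h import *
s=arm.get_state();print(s["eef_pos"],s["width"],s["gripper_force"],s["force"],s["moment"])
g=grab_frame("scene");cv2.imwrite("pics/s6.png",g["img"][:,:,::-1])
print(delta([.4568,-.3265,.276],30))
E
```

```text
[0.49775958 0.34151619 0.27672951] 0.02920251397297023 34.99900986731518 [ 0.22972962  0.27831607 -5.80085169] [-0.03063964  0.00189028  0.02243543]
[-6.151e+00  9.294e+00 -2.200e-02  7.000e-03]
```

View pics/s6.png

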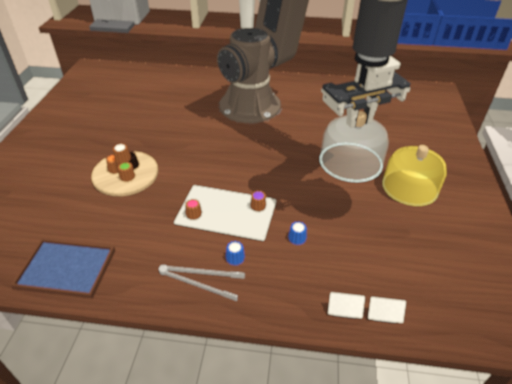

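The scene view shows the dome held level in the gripper at (354,150), the pile standing at (122,163), and raspberry and cassis untouched. I'm carrying the dome over smoothly.

>>> jog_arm(deltas=[[[-0.2,0.3,0,0],[-0.5,0.75,0,0],[-0.9,1.4,0,0],[-1.35,2,0,0],[-1.8,2.7,0,0],[-2.25,3.4,0,0],[-2.7,4.05,0,0],[-3.15,4.75,0,0]]])

```text
t: 30.75
eef_pos: [0.4753, -0.0027, 0.2745]
ee_rot: [-3.141, 0.002, 0.524]
force: [1.3, -0.5, -6.2]
width: 0.0294
gripper_force: 35.0
```

>>> jog_arm(deltas=[[[-0.45,0.65,0,0],[-0.9,1.3,0,0],[-1.35,2,0,0],[-1.8,2.7,0,0],[-2.2,3.3,0,0],[-2.5,3.8,0,0],[-2.75,4.2,0,0],[-2.9,4.4,0,0]]])

```text
t: 31.75
eef_pos: [0.4569, -0.3174, 0.274]
ee_rot: [-3.139, 0.002, 0.522]
force: [-0.3, 0.6, -5.0]
width: 0.0288
gripper_force: 35.0
```

>>> jog_arm(deltas=[[[0,0,0,0],[0,0,0,0],[0,0,0,0]]])

```text
t: 32.12
eef_pos: [0.4584, -0.3155, 0.2757]
ee_rot: [-3.142, -0.0, 0.525]
force: [-0.1, 0.1, -4.3]
width: 0.0292
gripper_force: 35.0
```

```bash
python3 - <<'E'
from h import *
s=arm.get_state();print(s["eef_pos"],s["width"],s["gripper_force"],s["force"])
print(delta([.4568,-.3265,.138],30))
E
```

```text
[ 0.45844784 -0.31553831  0.27565429] 0.029161862568709594 34.99897323315963 [-0.13177146  0.14958002 -4.33780248]
[-0.116  0.144  2.294  0.017]
```

>>> jog_arm(deltas=[[[-0.06,0.07,0,0],[-0.11,0.14,0,0],[-0.11,0.14,0.2,0],[-0.11,0.14,0.5,0],[-0.11,0.14,0.8,0],[-0.11,0.14,1.1,0],[-0.11,0.14,1.4,0],[-0.11,0.14,1.5,0]]])

```text
t: 33.12
eef_pos: [0.4559, -0.3265, 0.1837]
ee_rot: [-3.139, 0.002, 0.524]
force: [0.2, 0.5, -5.5]
width: 0.029
gripper_force: 35.0
```

>>> jog_arm(deltas=[[[0,0,0.2,0],[0,0,0.4,0],[0,0,0.5,0],[0,0,0.57,0],[0,0,0.57,0]]])

```text
t: 33.75
eef_pos: [0.4569, -0.3269, 0.1513]
ee_rot: [-3.141, 0.0, 0.524]
force: [0.2, -0.0, -4.5]
width: 0.0292
gripper_force: 35.0
```

```bash
python3 - <<'E'
from h import *
s=arm.get_state();print(s["eef_pos"],s["width"],s["gripper_force"],s["force"])
print(delta([.4568,-.3265,.138],30))
g=grab_frame("scene")["img"];w=grab_frame("wrist")["img"]
o=np.zeros((584,512,3),np.uint8);o[:384]=w;o[384:,:310]=cv2.resize(g[90:210,30:216],(310,200))
cv2.imwrite("pics/w7.png",o[:,:,::-1])
E
```

```text
[ 0.45685989 -0.32687061  0.15127307] 0.0291556797307505 34.99906263226876 [ 2.23788168e-01 -1.80643010e-03 -4.52478729e+00]
[ 0.002 -0.006  0.221  0.005]
```

View pics/w7.png

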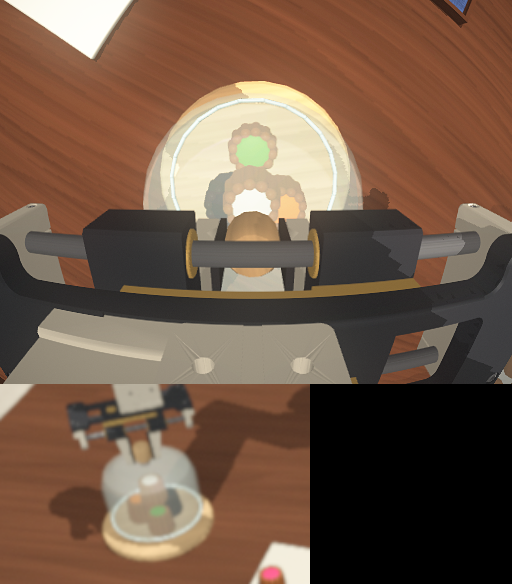

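The wrist view shows the rim ring (centre about (254,180)) inside the board edge, with the pile upright inside it. The scene inset agrees. I'll lower the last 13 mm slowly.

>>> jog_arm(deltas=[[[0,0,0.06,0],[0,0,0.1,0],[0,0,0.14,0],[0,0,0.17,0],[0,0,0.19,0],[0,0,0.2,0],[0,0,0.21,0],[0,0,0.22,0]]])

```text
t: 34.85
eef_pos: [0.4569, -0.3269, 0.1382]
ee_rot: [3.142, -0.0, 0.524]
force: [0.3, -0.2, -4.5]
width: 0.029
gripper_force: 35.0
```

>>> jog_arm(deltas=[[[0,0,0.01,0],[0,0,0.01,0]]])

```text
t: 35.1
eef_pos: [0.457, -0.327, 0.1378]
ee_rot: [3.141, -0.0, 0.524]
force: [-0.1, 0.2, -3.9]
width: 0.0288
gripper_force: 35.0
```

>>> jog_arm(deltas=[[[0,0,0.01,0],[0,0,0.02,0],[0,0,0.02,0]]])

```text
t: 35.48
eef_pos: [0.4574, -0.3275, 0.1374]
ee_rot: [3.14, -0.0, 0.524]
force: [-0.9, -3.1, 4.9]
width: 0.0295
gripper_force: 35.0
```

>>> jog_arm(deltas=[[[0,0,0.01,0],[0,0,0.02,0],[0,0,0.02,0]]])

```text
t: 35.85
eef_pos: [0.4574, -0.3276, 0.1373]
ee_rot: [3.139, -0.001, 0.525]
force: [-3.9, -1.3, 13.2]
width: 0.0293
gripper_force: 35.0
```

Contact: the dome's weight is on the board. I'm easing back slightly, opening and withdrawing.

>>> jog_arm(deltas=[[[0,0,-0.02,0],[0,0,-0.02,0]]])

```text
t: 36.1
eef_pos: [0.4574, -0.3275, 0.1373]
ee_rot: [3.14, -0.0, 0.525]
force: [-1.3, -4.2, 6.2]
width: 0.0291
gripper_force: 35.0
```

>>> jog_arm(deltas=[[[0,0,0,0],[0,0,0,0],[0,0,0,0],[0,0,-0.3,0],[0,0,-0.8,0],[0,0,-1.5,0],[0,0,-2.2,0],[0,0,-2.2,0]]], grip=65)

```text
t: 37.1
eef_pos: [0.4585, -0.3275, 0.272]
ee_rot: [3.137, -0.004, 0.525]
force: [0.1, 0.3, -0.5]
width: 0.0649
gripper_force: 0.0
```

>>> jog_arm(deltas=[[[0.6,-0.7,0,0],[1.2,-1.4,0,0],[1.8,-2.1,0,0],[2.4,-2.8,0,0],[3,-3.5,0,0],[3,-3.5,0,0]]])

```text
t: 37.85
eef_pos: [0.5078, -0.0517, 0.2675]
ee_rot: [-3.141, 0.001, 0.529]
force: [-0.1, 0.4, -0.3]
width: 0.0651
gripper_force: 0.0
```

```bash
python3 - <<'E'
from h import *
f=grab_frame("top");g=grab_frame("scene")
im=f["img"].copy()
for rr,z in((.082,.018),):
   for t in np.arange(0,6.28,.3):
    u=proj(f,[.4568+rr*np.cos(t),-.3265+rr*np.sin(t),z]);im[int(round(u[1])),int(round(u[0]))]=(0,0,255)
o=np.zeros((360,780,3),np.uint8);o[:,:390]=cv2.resize(im[176:286,340:459],(390,360),interpolation=cv2.INTER_CUBIC)
o[:,390:]=cv2.resize(g["img"][100:240,60:212],(390,360),interpolation=cv2.INTER_CUBIC)
cv2.imwrite("pics/z.png",o[:,:,::-1]);print(arm.get_state()["t"],arm.get_state()["force"])
E
```

```text
37.95 [-0.07205463  0.30944781  0.06332565]
```

View pics/z.png

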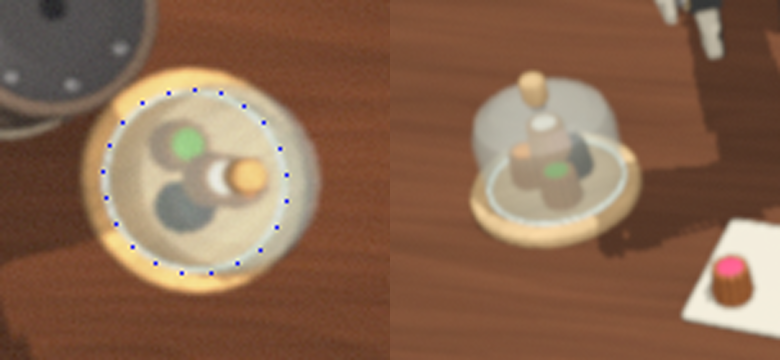

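The rim ring (centre (195,181)) lies on the expected circle with wood all round, and the pile stands upright inside. I'm handing in.

```bash
python3 -c "
from station import arm
print(arm.job_done())"
```

```text
the job is handed in; nothing more can be done
None
```

The job is handed in at about 38 s: vanilla stands on the chocolate, orange and pistachio triangle (gaps about 9 mm at most), the dome sits centred on the board over the pile, and raspberry and cassis were left on the tray.

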